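# Pack the sampling tray

### The job

From the six jars and bottles on the open worktop to the right of the grey sampling tray (not the store along the back wall), pack the tray for the next round: stand the narrow screw-lid jar in the widest nest, the smaller squeeze bottle in the middle-sized nest and the cone-capped dropper bottle in the narrowest nest, each upright and right down on the nest's floor. The squat jar, the larger squeeze bottle and the dropper with the rubber bulb do not belong: leave them standing where they are, and do not tip anything over on the way.

Things in the scene. Friction and masses are not known exactly. Their poses are not given: they have to be found in the camera images.
- jar_narrow_mid (a point): BELONGS in the tray: the narrower, taller of the two screw-lid specimen jars, white body with a flat blue-grey lid; 61 mm across the lid, 76 mm tall; the lid is the top 16 mm, the body tapers from 58 mm below the lid to 54 mm at the base. About 45 g. The listed point is its centre, half-way up, on its axis; z is up along the axis. It starts on the open worktop right of the tray; similar things along the back wall are fixed stock.
- jar_squat_mid (a point): STAYS: the wider, squat specimen jar, white with a flat black lid; 71 mm across, 66 mm tall. The listed point is its centre, half-way up, on its axis; z is up along the axis. It starts on the open worktop right of the tray; similar things along the back wall are fixed stock.
- bottle_small_mid (a point): BELONGS in the tray: the smaller of the two squeeze bottles, white round body 46 mm across up to 76 mm, then a pointed red nozzle cap; 106 mm tall. About 70 g. The listed point is its centre, half-way up, on its axis; z is up along the axis. It starts on the open worktop right of the tray; similar things along the back wall are fixed stock.
- bottle_large_mid (a point): STAYS: the larger squeeze bottle, white with a white spout cap; 53 mm across, 131 mm tall. The listed point is its centre, half-way up, on its axis; z is up along the axis. It starts on the open worktop right of the tray; similar things along the back wall are fixed stock.
- dropper_cone_mid (a point): BELONGS in the tray: small dropper bottle with a short white cone-shaped cap; round body 24 mm across up to about 45 mm, 66 mm tall. About 14 g, easily knocked over. The listed point is its centre, half-way up, on its axis; z is up along the axis. It starts on the open worktop right of the tray; similar things along the back wall are fixed stock.
- dropper_bulb_mid (a point): STAYS: small dropper bottle of like size with a long black rubber squeeze bulb instead of a cone cap; 21 mm across, 77 mm tall. The listed point is its centre, half-way up, on its axis; z is up along the axis. It starts on the open worktop right of the tray; similar things along the back wall are fixed stock.
- nest_wide: round open cup of white plastic with a bore of 79 mm, 87 mm across outside, standing fixed in the grey carrying tray: the widest of the three nests. Wall 4 mm thick; total height 15 mm; floor 3 mm thick. Origin at the centre of its underside, 4 mm above the worktop (so the surface on which a thing stands in it is 7 mm above the worktop and the rim 19 mm), z up. The nests swap places in the tray. For the narrow jar.
- nest_middle: round open cup of white plastic with a bore of 64 mm, 72 mm across outside, standing fixed in the grey carrying tray: the middle-sized of the three nests. Wall 4 mm thick; total height 15 mm; floor 3 mm thick. Origin at the centre of its underside, 4 mm above the worktop (so the surface on which a thing stands in it is 7 mm above the worktop and the rim 19 mm), z up. The nests swap places in the tray. For the small squeeze bottle.
- nest_narrow: round open cup of white plastic with a bore of 42 mm, 50 mm across outside, standing fixed in the grey carrying tray: the narrowest of the three nests. Wall 4 mm thick; total height 15 mm; floor 3 mm thick. Origin at the centre of its underside, 4 mm above the worktop (so the surface on which a thing stands in it is 7 mm above the worktop and the rim 19 mm), z up. The nests swap places in the tray. For the cone-capped dropper bottle.
- tray: grey carrying tray 304 x 112 mm with a rim 16 mm high (4 mm walls and floor) and a low steel loop at each end, fixed to the worktop. Origin at the centre of its underside; x along its length, y across it. The three nests stand in a row along its x at -98, 0 and +98 mm.
Mind the look-alikes: they are no part of the job. Leave any purple or yellow look-alike of the part that bears jar_narrow_mid alone.

How it is judged:
By the outcome, as a careful person would: the job done as asked, in the order asked, and still so for the second after the job is handed in, with the robot touching nothing.
It also fails if it takes over 96 s, if anything falls off the work surface, if the arm or the gripper's body presses on something with over 40 N, if the wrist force passes 120 N, or if a joint passes its speed limit or range.

### The arm

A 6-joint arm with a two-finger parallel gripper is mounted at the origin on a cart in front of the work surface, level with it; the furniture and walls round the work are solid. World frame = base frame: x ahead of the robot, y to its left, z up, the work surface at z = 0. Lengths are in m, angles in degrees, forces in N, time in s.
With the tool pointing down it reaches from about 0.4 to 0.825 m from the base axis. Payload 7 kg.
Tool frame: the origin (TCP) lies at the very end of the fingers, on their centre line; the grasp point (between the pads) lies 19 mm behind it; z points along the fingers, y is the line along which they close (so a half turn about z gives the same grasp; the last joint's range is limited). The gripper opens to 88 mm and grips with 3 to 60 N. Pads are 19 mm wide; open, the fingers measure 130 mm over their backs; the gripper's body (78 mm by 193 mm) begins 47 mm behind the grasp point.
Start: joints at [-54.081, 20.546, 0.682, 0, -70.136, -16.507], TCP at [0.224, -0.637, 0.227] pointing down, gripper open.
Joint ranges: [-176.03, 176.03], [-82.01, 121.73], [-58.28, 71.71], [-173.87, 95.51], [-174.79, -0.11], [-173.66, 173.66]. Speed limits (degrees/s): [136.94, 136.94, 172.46, 180, 180, 180].

### API

Orientations are given as [roll, pitch, yaw] about the fixed x, y, z axes, in that order (R = Rz(yaw) Ry(pitch) Rx(roll)).
In Python, from plant import get_state, imaging, r, finder gives the robot as it stands.
- The arm moves only by the shell command python3 -m handwheel 'ROWS' [FORCE]. ROWS is JSON, a list of rows, each a list of 5 numbers: the closure, from 0 (fully open) to 1 (shut), then the shift along the world's x, y, z in cm, then the turn about the world's z in degrees. A call has 1 to 8 rows; each row is the pose to reach, as a shift and turn from the pose commanded when the call began; what a row does not reach only later rows make up. A row lasts 1/8 s, in which the tool goes at most 62.5 mm and 10.7 degrees, less where a joint would pass 70% of its speed; a pose out of reach is approached as far as the arm can. A call with a gripper value outside its range is refused whole. The fingers move at their own pace and stop on an object; FORCE is the grip in N (left out, the last holds). Time passes only in rows, so rows that repeat a pose let the fingers close. It gives the time, the measured TCP pose, the force, the opening and the grip force at its end, in the units of the state.
- get_state(): the state, without advancing time (a new reading comes with each control period).
- imaging.capture(name): name is "scene" or "top" or "wrist"; returns (picture, depth): 480x640x3 uint8, red, green, blue; 480x640 float32, m along the optical axis (not along the pixel's ray), 0 where there is no reading.
- imaging.get_calibration(name): a dict with "fx", "fy", "cx", "cy" (pixels), "rvec" (rotation vector, rad) and "tvec" (3), from world to camera coordinates, as OpenCV has them; the wrist camera has in their place "hand_eye" (4x4, takes a point from camera to tool coordinates, whose origin is the TCP and whose axes are the flange's). Camera axes: x right, y down, z forward; pixel columns grow to the right and rows downward; lengths in m; the calibration is good to about 2 mm. A picture is of the moment at which its call begins: read the wrist's pose just before it. get_calibration takes no time and is no camera call.
- r.close_job(): hands the job in; it is judged then, once.
Trained networks look in the newest picture that a camera, given by its name, has taken for a name from the list of things; names that differ only in an ending like _2 or _b are one class to them, and where a whole thing is asked for, a point or a joint stands for the part that bears it (a point fixed in the world has none). Each returns a list of dicts, best first, with "p" (0 to 1); they miss things now and then, are a little off and sometimes report something else, mostly with a low value. They report only what shows in the picture. A call takes as long as a camera call. They do not tell look-alikes from the thing itself.
- finder.cut_out(camera, query): "region" (480x640 bool, what is visible of it) and "pixel" ([column, row] in pixels, amid what is visible of it).
The state is a dict: "time_s": time; "joints": joint angles; "qd": joint speeds; "joint_torque": joint torques, N m; "tcp_pos": TCP position; "eef_rot": TCP orientation; "contact_force": force on the tool from outside, world axes, zero at the start; "moment": the same for the moment, N m; "gripper_width": finger opening in m; "gripper_force": force on a finger pad.
Only numpy, scipy, OpenCV 4.12 (cv2) and the standard library are available. Lean on these libraries where they do the work, as an engineer would, in place of code of your own. Each camera call takes 0.05 s, during which the arm holds its last target. There are 200 camera calls.

## Working session

There is one attempt and no reset: what is moved stays moved. The work goes in short steps, Python scripts to look and compute and a shell command to move; the robot and the scene stay as the last step left them, time stands still between calls to the robot, and variables do not carry over. Pictures are saved under pics/ and viewed, at most 14 in all, crops included, and the job is handed in when it is done.

```bash
ls; mkdir -p pics
cat > h.py <<'E'
import numpy as np, cv2
from plant import get_state, imaging, r, finder
def cap(n):
    st=get_state(); im,d=imaging.capture(n); return st,im,d
def save(im,f): cv2.imwrite('pics/'+f,im[...,::-1])
def world(n,d,st=None,us=None,vs=None):
    c=imaging.get_calibration(n)
    if us is None: vs,us=np.mgrid[0:480,0:640]
    z=d[vs,us]; P=np.stack([(us-c['cx'])/c['fx']*z,(vs-c['cy'])/c['fy']*z,z],-1)
    if n!='wrist':
        R=cv2.Rodrigues(np.array(c['rvec'],float))[0]; return (P-np.array(c['tvec']).ravel())@R
    from scipy.spatial.transform import Rotation as Ro
    H=np.array(c['hand_eye']); P=P@H[:3,:3].T+H[:3,3]
    return P@Ro.from_euler('xyz',st['eef_rot'],degrees=True).as_matrix().T+np.array(st['tcp_pos'])
E
python3 - <<'E'
from h import *
st,im,d=cap('top'); save(im,'top0.png'); print(st['tcp_pos'],st['eef_rot'],st['gripper_width'],st['time_s'])
W=world('top',d); np.save('W.npy',W)
for q in ['jar_narrow_mid','jar_squat_mid','bottle_small_mid','bottle_large_mid','dropper_cone_mid','dropper_bulb_mid','nest_wide','nest_middle','nest_narrow','tray']:
    for o in finder.cut_out('top',q)[:4]:
        m=o['region']&(d>0); P=W[m]
        if len(P)==0: continue
        hi=P[P[:,2]>np.percentile(P[:,2],95)-.006]
        print(q,round(o['p'],2),np.round(o['pixel']),m.sum(),'min',P.min(0).round(3),'max',P.max(0).round(3),'topmean',hi.mean(0).round(3))
E
```

```text
pics
[ 0.22413153 -0.63620279  0.22563365] [ 1.79907477e+02 -8.29623507e-03 -1.60597769e+02] 0.08774399936591656 0.0
jar_narrow_mid 0.91 [375. 175.] 609 min [ 0.644 -0.269 -0.006] max [ 0.703 -0.211  0.082] topmean [ 0.673 -0.24   0.076]
jar_narrow_mid 0.79 [440. 241.] 698 min [ 0.496 -0.436 -0.   ] max [ 0.561 -0.36   0.083] topmean [ 0.526 -0.39   0.076]
jar_narrow_mid 0.76 [410. 278.] 639 min [ 0.403 -0.354  0.001] max [ 0.461 -0.279  0.083] topmean [ 0.432 -0.309  0.076]
jar_narrow_mid 0.63 [456. 289.] 720 min [ 0.38  -0.45  -0.003] max [ 0.441 -0.39   0.082] topmean [ 0.408 -0.42   0.075]
jar_squat_mid 0.68 [289. 205.] 747 min [ 0.563 -0.085 -0.002] max [ 0.648 -0.021  0.074] topmean [ 0.598 -0.053  0.066]
bottle_small_mid 0.89 [406. 214.] 377 min [ 0.565 -0.351 -0.001] max [ 0.613 -0.297  0.11 ] topmean [ 0.587 -0.318  0.101]
bottle_large_mid 0.76 [358. 265.] 533 min [ 0.435 -0.228 -0.003] max [ 0.495 -0.166  0.133] topmean [ 0.463 -0.194  0.122]
bottle_large_mid 0.28 [409. 215.] 376 min [ 0.565 -0.351 -0.001] max [ 0.608 -0.297  0.11 ] topmean [ 0.587 -0.318  0.101]
bottle_large_mid 0.23 [344. 207.] 108 min [ 0.595 -0.187 -0.004] max [ 0.62  -0.165  0.075] topmean [ 0.607 -0.177  0.065]
dropper_cone_mid 0.6 [345. 206.] 95 min [ 0.595 -0.187  0.009] max [ 0.614 -0.166  0.075] topmean [ 0.607 -0.177  0.065]
dropper_bulb_mid 0.45 [293. 271.] 66 min [ 0.446 -0.058  0.025] max [ 0.463 -0.039  0.079] topmean [ 0.455 -0.049  0.076]
nest_middle 0.84 [213. 270.] 740 min [ 0.425  0.106 -0.001] max [0.496 0.178 0.026] topmean [0.462 0.142 0.019]
nest_middle 0.74 [344. 206.] 89 min [ 0.595 -0.187  0.009] max [ 0.614 -0.166  0.075] topmean [ 0.607 -0.177  0.066]
nest_narrow 0.82 [199. 192.] 337 min [0.628 0.155 0.003] max [0.674 0.204 0.026] topmean [0.649 0.179 0.019]
tray 0.7 [202. 211.] 4153 min [ 0.388  0.078 -0.005] max [0.73  0.248 0.026] topmean [0.56  0.161 0.016]
```

Run:
```python
import cv2
im=cv2.imread('pics/top0.png'); c=im[130:330,160:480]; cv2.imwrite('pics/top0c.png',cv2.resize(c,None,fx=2.5,fy=2.5,interpolation=cv2.INTER_CUBIC))
```

```text
(no output)
```

View pics/top0c.png

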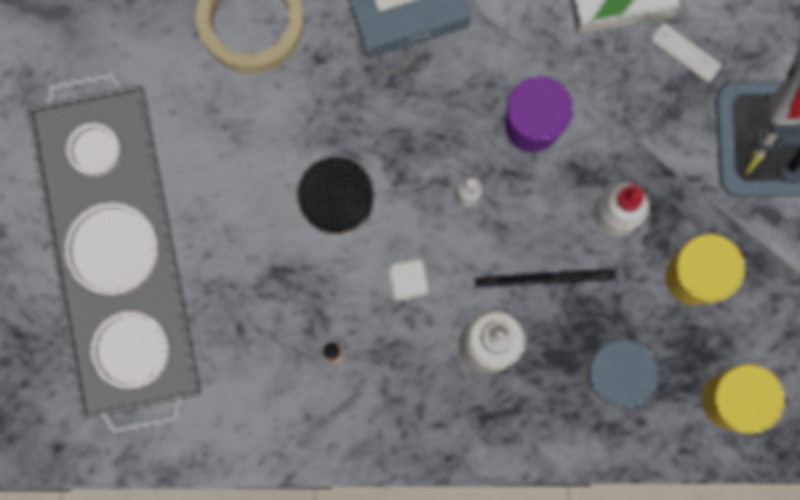

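The crop (origin 160,130, ×2.5) shows four jars of the narrow type. Purple is at full-image (375,175), yellow at (440,241) and (456,289), and blue-grey at (410,279). The blue-grey one, with a white body on the open worktop, is the target. The small squeeze bottle is the red-capped one at (410,214) and the cone dropper is the white one at (347,206). The tray nests from the top are narrow, wide, middle.

Run:
```python
import numpy as np
W=np.load('W.npy'); ok=np.isfinite(W).all(-1); P=W[ok]
print('max z (cm) grid rows x .1-.8 step .1, cols y -.7..+.3 step .1')
for x in np.arange(.1,.9,.1):
    print(round(x,1),[ (lambda q: int(q.max()*100) if len(q) else -1)(P[(abs(P[:,0]-x)<.05)&(abs(P[:,1]-y)<.05)&(P[:,2]>-.05)][:,2]) for y in np.arange(-.7,.35,.1)])
# nest rings
for n,c,R in [('wide',(.56,.16),.0435),('mid',(.462,.142),.036),('nar',(.649,.179),.025)]:
    q=P[(np.hypot(P[:,0]-c[0],P[:,1]-c[1])<R+.006)&(P[:,2]>.013)&(P[:,2]<.024)]
    from scipy.optimize import least_squares
    s=least_squares(lambda p:np.hypot(q[:,0]-p[0],q[:,1]-p[1])-(R-.002),c,loss='soft_l1',f_scale=.002).x
    print(n,s.round(4),len(q))
```

```text
max z (cm) grid rows x .1-.8 step .1, cols y -.7..+.3 step .1
0.1 [-1, -1, -1, -1, -1, 0, -1, -2, 49, 23, -1]
0.2 [-1, -1, -1, 74, 76, 79, 82, 81, 54, 0, -1]
0.3 [0, 0, 0, 74, 75, 77, 82, 81, 0, 0, 0]
0.4 [1, 2, 66, 68, 8, 10, 123, 5, 2, 2, 0]
0.5 [1, 2, 59, 8, 8, 13, 7, 7, 2, 2, 0]
0.6 [1, 0, 21, 22, 10, 8, 7, 7, 2, 2, 0]
0.7 [4, 0, 29, 29, 8, 8, 4, 3, 3, 2, 0]
0.8 [6, 8, 8, 8, 4, 4, 4, 3, 3, 16, 0]
wide [0.5564 0.1602] 233
mid [0.4607 0.141 ] 179
nar [0.6524 0.1793] 121
```

```bash
python3 -m handwheel '[[0,4,6,0,10],[0,8,12,0,20],[0,12,18,0,30],[0,16,25,0,40],[0,19,30,0,50],[0,20.8,32.7,0,60],[0,20.8,32.7,0,70.6],[0,20.8,32.7,0,70.6]]' 10
```

```text
time_s: 1.55
tcp_pos: [0.4331, -0.3086, 0.2269]
eef_rot: [-180.0, -0.0, -89.9]
contact_force: [0.8, 0.3, -0.1]
gripper_width: 0.0878
gripper_force: 0.0
```

Run:
```python
from h import *
st,im,d=cap('wrist'); st2,im2,d2=cap('scene')
save(np.hstack([cv2.resize(im,(400,300)),cv2.resize(im2,(400,300))]),'a.png')
W=world('wrist',d,st)
o=finder.cut_out('wrist','jar_narrow_mid')
for k in o[:3]:
    P=W[k['region']&(d>0)]; hi=P[P[:,2]>np.percentile(P[:,2],95)-.006]
    print(k['p'],k['pixel'],hi.mean(0),(hi.max(0)+hi.min(0))/2,np.ptp(hi,axis=0))
st,im,d=cap('top');P=world('top',d);P=P[d>0]
for x in np.arange(.5,.75,.05): print(round(x,2),[(lambda q:int(q.max()*100) if len(q) else -1)(P[(abs(P[:,0]-x)<.025)&(abs(P[:,1]-y)<.025)][:,2]) for y in np.arange(-.55,-.2,.05)])
```

```text
0.84 [318.7, 216.2] [ 0.43137061 -0.31273581  0.07585804] [ 0.43131372 -0.31164322  0.07467929] [0.06024719 0.06039409 0.00729435]
0.78 [77.5, 269.7] [ 0.67125537 -0.25171475  0.07551857] [ 0.6728697  -0.2525879   0.07452646] [0.06134369 0.04187112 0.00778713]
0.76 [209.1, 118.7] [ 0.52444822 -0.39326859  0.07583549] [ 0.52479826 -0.39246867  0.07501197] [0.06050271 0.0589416  0.00773635]
0.5 [-1, -1, -1, -1, 66, 66, 64]
0.55 [-1, -1, -1, -1, -1, -1, -1]
0.6 [0, 3, 2, 1, 0, 0, -1]
0.65 [0, 17, 29, 1, 0, 0, 8]
0.7 [0, 2, 29, 2, 0, 0, 8]
```

View pics/a.png

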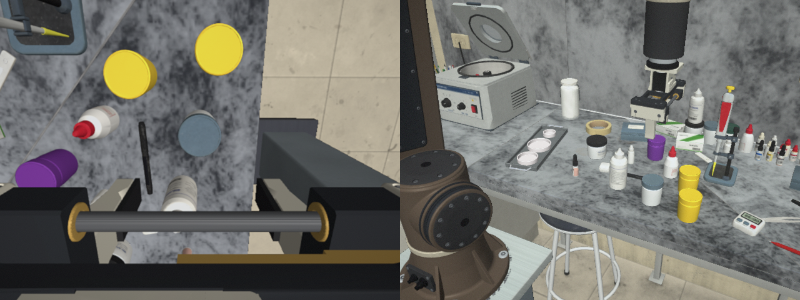

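The left panel (wrist) shows the blue-grey lid at (199,134), centred between the fingers. The right panel (scene) shows all the jars upright, with a tall pipette stand well to the right.

```bash
python3 -m handwheel '[[0,-0.1,-0.2,-5,0],[0,-0.1,-0.2,-10,0],[0,-0.1,-0.2,-14,0],[0,-0.1,-0.2,-17,0],[0,-0.1,-0.2,-19,0],[0,-0.1,-0.2,-20.1,0],[0,-0.1,-0.2,-20.1,0],[0,-0.1,-0.2,-20.1,0]]' 10
python3 -m handwheel '[[0.45,0,0,0,0],[0.6,0,0,0,0],[0.6,0,0,0,0],[0.6,0,0,0,0],[0.6,0,0,0,0],[0.6,0,0,1,0],[0.6,0,0,3,0],[0.6,0,0,5,0]]' 12
```

```text
time_s: 2.75
tcp_pos: [0.4318, -0.3121, 0.0264]
eef_rot: [-179.9, -0.0, -90.0]
contact_force: [0.5, 0.2, 0.0]
gripper_width: 0.0877
gripper_force: 0.0
time_s: 3.75
tcp_pos: [0.4312, -0.3116, 0.0764]
eef_rot: [180.0, 0.0, -90.0]
contact_force: [-0.2, -0.4, 0.0]
gripper_width: 0.0592
gripper_force: 12.0
```

```bash
python3 -m handwheel '[[0.6,0,0,5,0],[0.6,0,1,10,0],[0.6,0.5,3,14,0],[0.6,1.5,7,15,0],[0.6,3,12,15,0],[0.6,4.5,17,15,0],[0.6,6,22,15,0],[0.6,7.5,27,15,0]]' 12
python3 -m handwheel '[[0.6,1.5,5,0,0],[0.6,3,10,0,0],[0.6,4,14.5,0,0],[0.6,4.7,17.5,0,0],[0.6,5,19.5,0,0],[0.6,5,20.2,0,0],[0.6,5,20.2,0,0],[0.6,5,20.2,0,0]]' 12
python3 - <<'E'
from h import *
st,im,d=cap('wrist'); st2,im2,d2=cap('scene')
save(np.hstack([cv2.resize(im,(400,300)),im2[90:240,120:320].repeat(2,0).repeat(2,1)]),'b.png')
print(st['tcp_pos'],st['gripper_width'],st['gripper_force'])
for n,I,D in [('wrist',im,d)]:
  W=world(n,D,st)
  for q in ['nest_wide','nest_middle','nest_narrow','jar_narrow_mid']:
    for k in finder.cut_out(n,q)[:1]:
      P=W[k['region']&(D>0)]; print(q,k['p'],k['pixel'],P.min(0).round(3),P.max(0).round(3),np.percentile(P[:,2],95))
E
```

```text
time_s: 4.75
tcp_pos: [0.5063, -0.04, 0.2263]
eef_rot: [-180.0, 0.0, -90.0]
contact_force: [-0.2, 0.2, -0.7]
gripper_width: 0.0591
gripper_force: 12.0
time_s: 5.75
tcp_pos: [0.5562, 0.1595, 0.2258]
eef_rot: [-180.0, 0.0, -90.0]
contact_force: [-0.3, -0.1, -0.4]
gripper_width: 0.059
gripper_force: 12.0
[0.55615127 0.15947454 0.22577613] 0.05901294720831038 12.000055724638514
nest_wide 0.73 [315.2, 201.4] [0.514 0.116 0.005] [0.599 0.196 0.022] 0.019997700839569893
nest_middle 0.65 [408.2, 185.1] [0.419 0.104 0.003] [0.496 0.18  0.022] 0.020142969371082273
nest_narrow 0.66 [222.9, 224.7] [0.628 0.153 0.003] [0.682 0.208 0.022] 0.020350266888893853
jar_narrow_mid 0.91 [315.9, 319.3] [ 0.5    0.126 -0.001] [0.648 0.389 0.319] 0.27669596213123093
```

View pics/b.png

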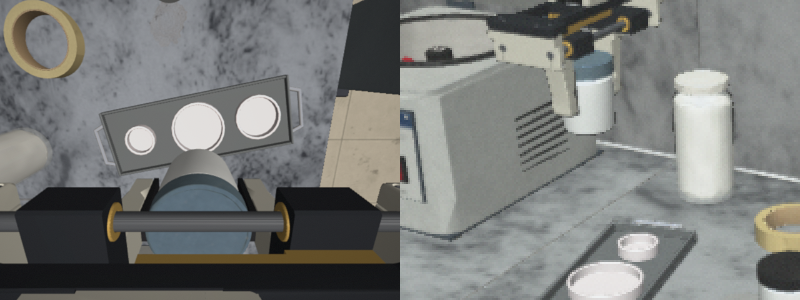

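The wrist view shows the jar held upright above the wide centre nest at (198,127), with narrow at (140,140) and middle at (258,116). The measured centre matches, so I lower it.

```bash
python3 -m handwheel '[[0.6,0,0.05,-5,0],[0.6,0,0.05,-10,0],[0.6,0,0.05,-14,0],[0.6,0,0.05,-16.5,0],[0.6,0,0.05,-18,0],[0.6,0,0.05,-18.8,0],[0.6,0,0.05,-19.1,0],[0.6,0,0.05,-19.1,0]]' 12
python3 -m handwheel '[[0.6,0,0,-0.1,0],[0.6,0,0,-0.1,0]]' 12
```

```text
time_s: 7.05
tcp_pos: [0.5567, 0.1611, 0.0352]
eef_rot: [-179.9, 0.0, -90.0]
contact_force: [0.7, 0.7, -0.2]
gripper_width: 0.0591
gripper_force: 12.0
time_s: 7.3
tcp_pos: [0.5565, 0.161, 0.034]
eef_rot: [-180.0, 0.0, -90.0]
contact_force: [-0.4, 0.4, -0.5]
gripper_width: 0.0588
gripper_force: 12.0
```

```bash
python3 -m handwheel '[[0.6,0,0,-0.1,0],[0.6,0,0,-0.15,0],[0.6,0,0,-0.15,0]]' 12
```

```text
time_s: 7.68
tcp_pos: [0.5565, 0.161, 0.0328]
eef_rot: [-180.0, 0.0, -90.0]
contact_force: [-2.6, 0.5, 5.8]
gripper_width: 0.0592
gripper_force: 12.0
```

```bash
python3 -m handwheel '[[0.25,0,0,0.05,0],[0.1,0,0,0.05,0],[0.1,0,0,0.05,0],[0.1,0,0,2,0],[0.1,0,0,6,0],[0.1,0,0,11,0],[0.1,0,-1,16,0],[0.1,0,-4,19,0]]' 12
python3 -m handwheel '[[0.2,0.2,-5,0,0],[0.3,0.5,-11,0,0],[0.3,1,-17,0,0],[0.3,1.5,-23,0,0],[0.3,2,-29,0,0],[0.3,2.5,-35,0,0],[0.3,2.8,-40,0,0],[0.3,3,-43,0,0]]' 12
python3 - <<'E'
from h import *
st,im,d=cap('wrist'); st2,im2,d2=cap('top')
save(np.hstack([cv2.resize(im,(400,300)),im2[190:290,160:260].repeat(3,0).repeat(3,1)]),'c.png')
print(st['tcp_pos'],st['gripper_width'],st['time_s'])
W2=world('top',d2); P=W2[190:290,160:260].reshape(-1,3)
P=P[(P[:,2]>.06)&(P[:,2]<.12)&(abs(P[:,0]-.56)<.08)]; 
if len(P): print('jar in nest',P[P[:,2]>.075].mean(0),P[:,2].max())
W=world('wrist',d,st)
for k in finder.cut_out('wrist','bottle_small_mid')[:2]:
    P=W[k['region']&(d>0)]; print(k['p'],k['pixel'],P.min(0).round(3),P.max(0).round(3))
    for a,b in [(.02,.04),(.04,.06),(.06,.075),(.098,.115)]:
        q=P[(P[:,2]>a)&(P[:,2]<b)]; print(a,len(q),q.min(0),q.max(0)) if len(q) else 0
E
```

```text
time_s: 8.68
tcp_pos: [0.5571, 0.1215, 0.2248]
eef_rot: [-179.8, 0.1, -89.9]
contact_force: [0.9, -0.2, -0.4]
gripper_width: 0.0789
gripper_force: 0.0
time_s: 9.68
tcp_pos: [0.5858, -0.3116, 0.2214]
eef_rot: [179.9, 0.0, -90.1]
contact_force: [0.8, 0.7, 0.0]
gripper_width: 0.0616
gripper_force: 0.0
[ 0.58582649 -0.31163106  0.22139117] 0.06164392573865152 9.675
jar in nest [0.5562739  0.16174568 0.08260415] 0.08896883259020205
0.91 [315.8, 198.6] [ 0.567 -0.346  0.   ] [ 0.609 -0.305  0.108]
0.02 137 [ 0.56823299 -0.34580162  0.02006529] [ 0.60621961 -0.33396856  0.03997588]
0.04 499 [ 0.56666931 -0.34568299  0.04000506] [ 0.60907874 -0.30526299  0.05998037]
0.06 677 [ 0.56995879 -0.34086043  0.06004411] [ 0.60652205 -0.30570845  0.07481288]
0.098 157 [ 0.58281676 -0.32749246  0.09804961] [ 0.59306799 -0.31757016  0.10774554]
```

View pics/c.png

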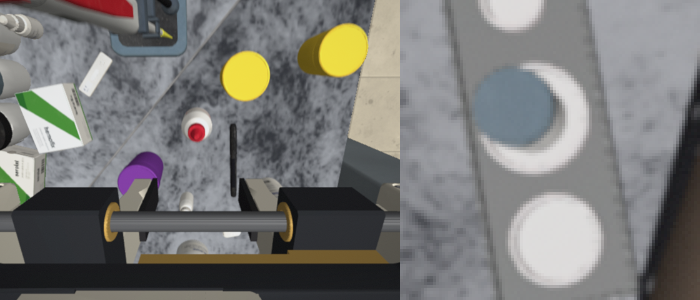

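The left panel (wrist) shows the red-capped bottle at (196,128) ahead of the fingers, with free space around it. The right panel shows the jar standing in the wide nest, its lid top at 83 mm, which is right on the floor.

```bash
python3 -m handwheel '[[0.3,0.1,-0.7,-2,0],[0.3,0.2,-1.2,-5,0],[0.3,0.2,-1.2,-7,0],[0.3,0.2,-1.2,-8,0],[0.3,0.2,-1.2,-8,0],[0.3,0.2,-1.2,-8,0]]' 12
```

```text
time_s: 10.58
tcp_pos: [0.5889, -0.321, 0.143]
eef_rot: [-179.9, -0.0, -90.0]
contact_force: [0.4, 0.8, 0.3]
gripper_width: 0.0609
gripper_force: 0.0
```

```bash
python3 -m handwheel '[[0.3,-0.1,-0.2,-3,0],[0.3,-0.1,-0.2,-6,0],[0.3,-0.1,-0.2,-8.5,0],[0.3,-0.1,-0.2,-9.5,0],[0.3,-0.1,-0.2,-9.5,0],[0.3,-0.1,-0.2,-9.5,0]]' 12
python3 -m handwheel '[[0.5,0,0,0,0],[0.7,0,0,0,0],[0.7,0,0,0,0],[0.7,0,0,0,0],[0.7,0,0,0,0],[0.7,0,0,1,0],[0.7,0,0,3,0],[0.7,0,0,6,0]]' 12
```

```text
time_s: 11.32
tcp_pos: [0.5882, -0.3234, 0.0485]
eef_rot: [-179.9, -0.0, -90.0]
contact_force: [0.2, 0.2, 1.0]
gripper_width: 0.0613
gripper_force: 0.0
time_s: 12.32
tcp_pos: [0.5864, -0.3228, 0.1069]
eef_rot: [179.9, 0.0, -90.0]
contact_force: [-0.6, -0.4, 0.5]
gripper_width: 0.0413
gripper_force: 11.5
```

```bash
python3 -m handwheel '[[0.7,0,0,3,0],[0.7,0,0,8,0],[0.7,0,0,12,0],[0.7,0,0,13,0],[0.7,0,0,13,0]]' 12
python3 - <<'E'
from h import *
st,im,d=cap('wrist'); st2,im2,d2=cap('scene')
save(np.hstack([cv2.resize(im,(400,300)),im2[100:250,420:620].repeat(2,0).repeat(2,1)]),'d.png')
print(st['tcp_pos'],st['gripper_width'],st['gripper_force'])
E
```

```text
time_s: 12.95
tcp_pos: [0.5872, -0.323, 0.2376]
eef_rot: [-179.9, 0.0, -90.0]
contact_force: [0.5, 0.2, -1.3]
gripper_width: 0.0413
gripper_force: 11.5
[ 0.58724852 -0.32299459  0.237589  ] 0.04130608492139106 11.45952392485924
```

View pics/d.png

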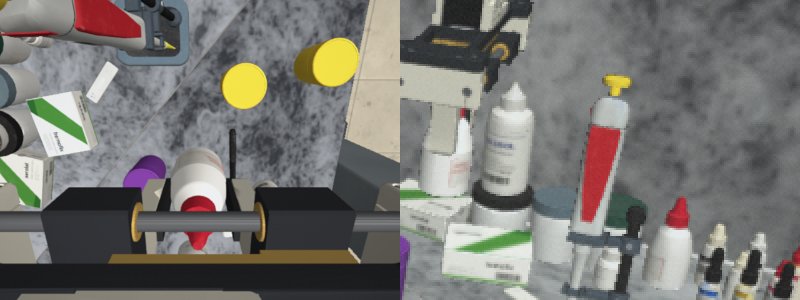

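The bottle is held between the fingers (wrist view, red cap at about (200,215)) and upright, at (445,145) in the scene half. I move it to the middle nest.

```bash
python3 -m handwheel '[[0.7,-1,4,0,0],[0.7,-2.5,9.5,0,0],[0.7,-4,15,0,0],[0.7,-5.5,20.5,0,0],[0.7,-7,26,0,0],[0.7,-8.5,31.5,0,0],[0.7,-10,37,0,0],[0.7,-11.5,42,0,0]]' 12
python3 -m handwheel '[[0.7,-1,3,0,0],[0.7,-1.15,4.2,0,0],[0.7,-1.15,4.4,0,0],[0.7,-1.15,4.4,0,0],[0.7,-1.15,4.4,-3,0],[0.7,-1.15,4.4,-6,0],[0.7,-1.15,4.4,-6,0]]' 12
python3 - <<'E'
from h import *
st,im,d=cap('scene'); 
save(im[150:300,150:350].repeat(3,0).repeat(3,1),'e.png')
print(st['tcp_pos'])
W=world('scene',d)
for k in finder.cut_out('scene','bottle_small_mid')[:3]:
    P=W[k['region']&(d>0)]; print(k['p'],k['pixel'],P.min(0).round(3),P.max(0).round(3))
E
```

```text
time_s: 14.05
tcp_pos: [0.4709, 0.0983, 0.2358]
eef_rot: [179.9, -0.1, -90.0]
contact_force: [1.1, 0.5, -1.3]
gripper_width: 0.041
gripper_force: 11.5
time_s: 14.92
tcp_pos: [0.4597, 0.139, 0.1752]
eef_rot: [179.8, -0.2, -90.1]
contact_force: [-0.2, 1.3, -0.2]
gripper_width: 0.0411
gripper_force: 11.5
[0.4597251  0.13899128 0.17520305]
0.72 [196.4, 188.8] [ 0.427  0.116 -0.002] [0.804 0.388 0.225]
0.69 [241.2, 212.7] [0.569 0.136 0.002] [0.704 0.217 0.069]
```

View pics/e.png

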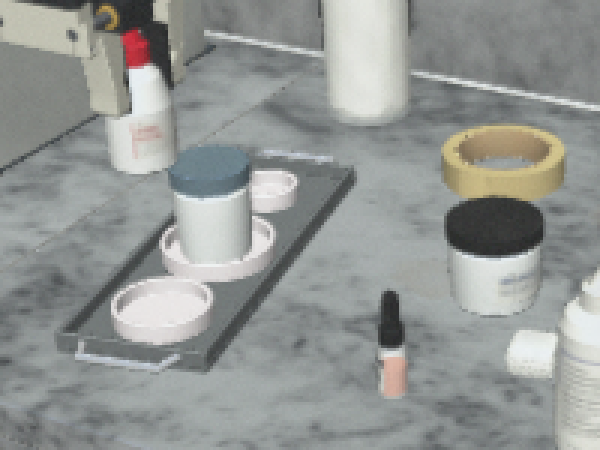

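The jar stands in the wide nest at (211,205), and the bottle hangs upright at (142,130) over the middle nest. I lower it.

```bash
python3 -m handwheel '[[0.7,0.1,0.15,-3,0],[0.7,0.1,0.15,-6.5,0],[0.7,0.1,0.15,-9.5,0],[0.7,0.1,0.15,-11,0],[0.7,0.1,0.15,-11.5,0],[0.7,0.1,0.15,-11.5,0]]' 12
python3 -m handwheel '[[0.7,0,0,-0.1,0],[0.7,0,0,-0.2,0],[0.7,0,0,-0.3,0],[0.7,0,0,-0.3,0]]' 12
```

```text
time_s: 15.78
tcp_pos: [0.4626, 0.1427, 0.063]
eef_rot: [-179.9, 0.0, -90.0]
contact_force: [-0.5, -0.4, -0.3]
gripper_width: 0.0411
gripper_force: 11.5
time_s: 16.27
tcp_pos: [0.4618, 0.1424, 0.0591]
eef_rot: [180.0, 0.0, -90.0]
contact_force: [0.3, 0.6, -1.4]
gripper_width: 0.0408
gripper_force: 11.5
```

```bash
python3 -m handwheel '[[0.7,0,-0.05,-0.1,0],[0.7,0,-0.05,-0.2,0],[0.7,0,-0.05,-0.25,0],[0.7,0,-0.05,-0.25,0]]' 12
python3 -m handwheel '[[0.7,0,0,-0.08,0],[0.7,0,0,-0.16,0],[0.7,0,0,-0.16,0]]' 12
```

```text
time_s: 16.77
tcp_pos: [0.4618, 0.1418, 0.0565]
eef_rot: [180.0, -0.0, -90.0]
contact_force: [0.6, 0.0, -0.0]
gripper_width: 0.0415
gripper_force: 11.5
time_s: 17.15
tcp_pos: [0.4618, 0.1418, 0.0549]
eef_rot: [180.0, -0.0, -90.0]
contact_force: [0.4, -0.7, -0.5]
gripper_width: 0.0411
gripper_force: 11.5
```

```bash
python3 -m handwheel '[[0.7,0,0,-0.1,0],[0.7,0,0,-0.15,0],[0.7,0,0,-0.15,0]]' 12
```

```text
time_s: 17.52
tcp_pos: [0.4621, 0.1421, 0.0542]
eef_rot: [-180.0, 0.0, -90.0]
contact_force: [-3.8, -0.1, 8.8]
gripper_width: 0.0414
gripper_force: 12.7
```

```bash
python3 -m handwheel '[[0.4,0,0,0.1,0],[0.25,0,0,0.1,0],[0.25,0,0,0.1,0],[0.25,0,0,3,0],[0.25,0,0,8,0],[0.25,0,0,13,0],[0.25,0,0,17,0],[0.25,0,0,17,0]]' 12
python3 - <<'E'
from h import *
st,im2,d2=cap('wrist'); W=world('wrist',d2,st)
save(im2[100:400,100:540],'f.png'); print(st['tcp_pos'],st['joints'],st['gripper_width'])
for k in finder.cut_out('wrist','bottle_small_mid')[:2]:
    P=W[k['region']&(d2>0)]; q=P[(P[:,2]>.03)&(P[:,2]<.08)]; print(k['p'],k['pixel'],P.min(0).round(3),P.max(0).round(3),P[P[:,2]>.105].mean(0),q.min(0),q.max(0))
E
```

```text
time_s: 18.52
tcp_pos: [0.4634, 0.1429, 0.2268]
eef_rot: [-179.7, 0.2, -90.0]
contact_force: [0.0, 0.4, -0.9]
gripper_width: 0.0657
gripper_force: 0.0
[0.46341078 0.14285199 0.22675592] [ 4.04676552e+01  2.12616719e+00 -2.27941983e+01  4.76814434e-02
 -6.47096973e+01 -4.04572791e+01] 0.0657046013194602
0.92 [318.3, 206.8] [0.435 0.119 0.005] [0.487 0.176 0.116] [0.46172063 0.14146077 0.11059037] [0.43958174 0.1191667  0.03003807] [0.48438225 0.15857071 0.07954517]
```

View pics/f.png

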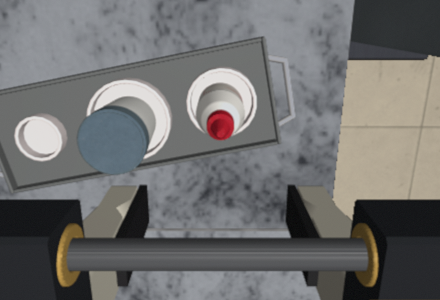

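The small bottle stands upright in the middle nest (crop (222,110), red tip at 113 mm) and the jar is in the wide nest (115,135). The narrow nest at (40,137) is free. Next is the cone dropper.

```bash
python3 -m handwheel '[[0.3,1,-3,0,10],[0.35,3,-7,0,20],[0.38,5,-12,0,30],[0.38,7,-17,0,40],[0.38,9,-22,0,50],[0.38,11,-26,0,60],[0.38,13,-30,0,70],[0.38,14.3,-32,0,80]]' 8
python3 -m handwheel '[[0.38,0,0,-2,10],[0.38,0,0,-4,10],[0.38,0,0,-4,10],[0.38,0,0,-4,10]]' 8
python3 - <<'E'
from h import *
st,im,d=cap('wrist'); W=world('wrist',d,st)
save(im,'g.png'); print(st['tcp_pos'],st['eef_rot'],st['joints'],st['gripper_width'])
for k in finder.cut_out('wrist','dropper_cone_mid')[:3]:
    P=W[k['region']&(d>0)]; print(k['p'],k['pixel'],P.min(0).round(3),P.max(0).round(3),P[P[:,2]>.06].mean(0))
    q=P[(P[:,2]>.02)&(P[:,2]<.045)]; print(q.min(0),q.max(0))
E
```

```text
time_s: 19.62
tcp_pos: [0.6045, -0.1802, 0.2208]
eef_rot: [180.0, 0.2, -9.8]
contact_force: [-0.0, 0.3, 0.1]
gripper_width: 0.0546
gripper_force: 0.0
time_s: 20.12
tcp_pos: [0.6049, -0.1782, 0.1833]
eef_rot: [180.0, 0.0, 0.0]
contact_force: [0.8, -0.1, 0.2]
gripper_width: 0.0543
gripper_force: 0.0
[ 0.6048838  -0.17817081  0.18329583] [1.79978713e+02 4.39993744e-02 1.56957489e-02] [ 1.30817512e+00  1.81327607e+01 -8.69876763e+00  2.27284834e-02
 -6.32129419e+01  8.86972777e+01] 0.05430528284768092
0.64 [318.2, 214.0] [ 0.586 -0.191  0.001] [ 0.619 -0.168  0.068] [ 0.60811506 -0.17878997  0.06480873]
[ 0.59970317 -0.19052962  0.02016732] [ 0.61934289 -0.16784464  0.04499946]
```

View pics/g.png

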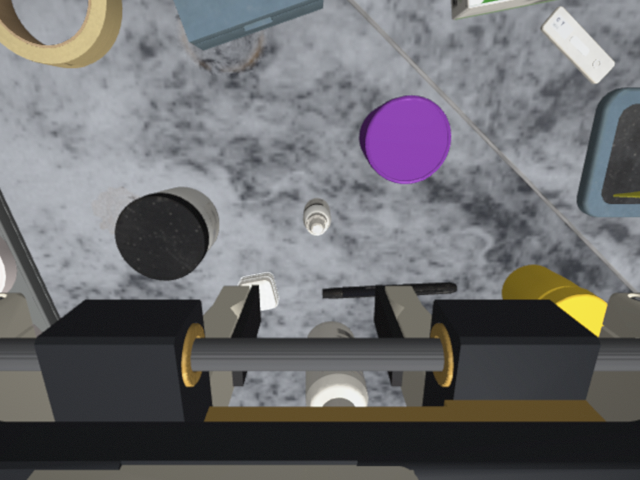

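The cone dropper stands at (317,218) with its white cone cap, clear of the purple jar (407,140) and the squat jar (165,235). The large bottle (337,385) is below the hand. I descend in two stages.

```bash
python3 -m handwheel '[[0.38,0.25,-0.1,-3,0],[0.38,0.25,-0.1,-6,0],[0.38,0.25,-0.1,-8,0],[0.38,0.25,-0.1,-9,0],[0.38,0.25,-0.1,-9,0],[0.38,0.25,-0.1,-9,0]]' 8
```

```text
time_s: 20.98
tcp_pos: [0.6081, -0.1792, 0.0946]
eef_rot: [180.0, -0.1, 0.0]
contact_force: [-0.6, 0.3, 0.6]
gripper_width: 0.0544
gripper_force: 0.0
```

```bash
python3 -m handwheel '[[0.38,-0.05,0,-2,0],[0.38,-0.05,0,-4,0],[0.38,-0.05,0,-6,0],[0.38,-0.05,0,-7.2,0],[0.38,-0.05,0,-7.6,0],[0.38,-0.05,0,-7.6,0],[0.38,-0.05,0,-7.6,0]]' 8
python3 -m handwheel '[[0.6,0,0,0,0],[0.8,0,0,0,0],[0.9,0,0,0,0],[0.9,0,0,0,0],[0.9,0,0,0,0],[0.9,0,0,0,0],[0.9,0,0,1,0],[0.9,0,0,3,0]]' 8
```

```text
time_s: 21.85
tcp_pos: [0.6074, -0.1791, 0.0183]
eef_rot: [180.0, -0.1, 0.0]
contact_force: [0.2, -0.4, 0.4]
gripper_width: 0.0546
gripper_force: 0.0
time_s: 22.85
tcp_pos: [0.6062, -0.1791, 0.0475]
eef_rot: [-180.0, 0.1, 0.0]
contact_force: [1.4, 0.5, -0.3]
gripper_width: 0.0229
gripper_force: 8.0
```

```bash
python3 -m handwheel '[[0.9,0,0,4,0],[0.9,0,0,9,0],[0.9,0,1,14,0],[0.9,0.5,4,17,0],[0.9,1,9,17,0],[0.9,2,14,17,0],[0.9,3,19,17,0],[0.9,3.5,24,17,0]]' 8
python3 -m handwheel '[[0.9,0.6,5,0,0],[0.9,1,9,0,0],[0.9,1.05,11.3,0,0],[0.9,1.05,11.8,-2,0],[0.9,1.05,11.8,-5,0],[0.9,1.05,11.8,-5,0],[0.9,1.05,11.8,-5,0]]' 8
python3 - <<'E'
from h import *
st,im,d=cap('wrist'); W=world('wrist',d,st); st2,im2,d2=cap('scene')
save(np.hstack([cv2.resize(im,(400,300)),im2[130:280,170:370].repeat(2,0).repeat(2,1)]),'h.png'); print(st['tcp_pos'],st['eef_rot'],st['gripper_width'])
for k in finder.cut_out('wrist','nest_narrow')[:2]:
    P=W[k['region']&(d>0)]; print(k['p'],k['pixel'],P.min(0).round(3),P.max(0).round(3))
E
```

```text
time_s: 23.85
tcp_pos: [0.642, 0.0625, 0.2183]
eef_rot: [-180.0, -0.0, 0.0]
contact_force: [-0.2, -1.1, -0.3]
gripper_width: 0.0228
gripper_force: 8.0
time_s: 24.72
tcp_pos: [0.6529, 0.1786, 0.1689]
eef_rot: [-180.0, -0.1, 0.0]
contact_force: [0.5, 0.9, 0.6]
gripper_width: 0.0232
gripper_force: 8.0
[0.65292349 0.17861649 0.16885642] [-1.79997932e+02 -7.34500622e-02  4.33388896e-03] 0.023191658358800306
0.58 [312.9, 219.8] [0.629 0.155 0.006] [0.677 0.204 0.022]
```

View pics/h.png

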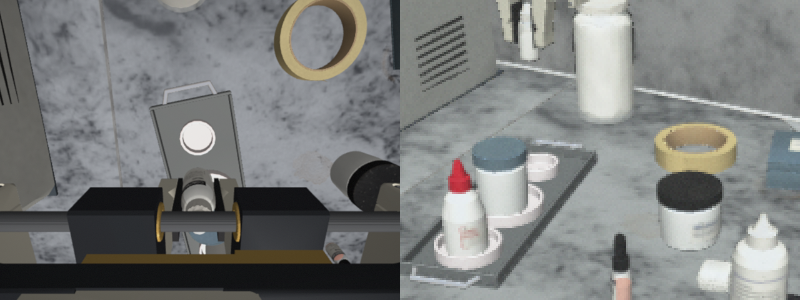

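The dropper is held upright over the narrow nest (wrist half: nest at (197,137), matching the plan), and the bottle and jar stand in their nests at (463,205) and (500,175). I lower it.

```bash
python3 -m handwheel '[[0.9,0,0.05,-4,0],[0.9,0,0.05,-8,0],[0.9,0,0.05,-11,0],[0.9,0,0.05,-13,0],[0.9,0,0.05,-13.7,0],[0.9,0,0.05,-13.9,0],[0.9,0,0.05,-13.9,0],[0.9,0,0.05,-13.9,0]]' 8
python3 -m handwheel '[[0.9,0,0,-0.1,0],[0.9,0,0,-0.2,0],[0.9,0,0,-0.3,0],[0.9,0,0,-0.3,0]]' 8
```

```text
time_s: 25.88
tcp_pos: [0.6529, 0.1797, 0.0295]
eef_rot: [-180.0, -0.1, 0.0]
contact_force: [0.2, 0.7, 0.2]
gripper_width: 0.0238
gripper_force: 8.0
time_s: 26.38
tcp_pos: [0.6522, 0.1793, 0.0253]
eef_rot: [180.0, 0.0, 0.0]
contact_force: [-0.5, 0.2, -0.6]
gripper_width: 0.023
gripper_force: 8.0
```

```bash
python3 -m handwheel '[[0.9,0,0,-0.06,0],[0.9,0,0,-0.12,0],[0.9,0,0,-0.12,0]]' 8
```

```text
time_s: 26.75
tcp_pos: [0.6524, 0.1794, 0.0245]
eef_rot: [-180.0, -0.0, 0.0]
contact_force: [-0.6, -0.1, 2.0]
gripper_width: 0.0229
gripper_force: 8.0
```

```bash
python3 -m handwheel '[[0.7,0,0,0.05,0],[0.55,0,0,0.05,0],[0.4,0,0,0.05,0],[0.4,0,0,0.05,0],[0.4,0,0,2,0],[0.4,0,0,6,0],[0.4,0,0,11,0],[0.4,0,0,16,0]]' 8
python3 -m handwheel '[[0.4,0,-2,3,0],[0.4,-2,-7,4,0],[0.4,-4,-12,4,0],[0.4,-6,-17,4,0],[0.4,-8,-22,4,0],[0.4,-8,-22,4,0]]' 8
python3 - <<'E'
from h import *
st,im,d=cap('top'); W=world('top',d); st2,im2,d2=cap('scene')
save(np.hstack([cv2.resize(im[130:330,160:480],(400,250)).repeat(1,0),cv2.resize(im2[150:350,170:490],(400,250))]),'i.png')
for n,c in [('wide',(.556,.161)),('mid',(.462,.142)),('nar',(.652,.179))]:
    q=W[(np.hypot(W[...,0]-c[0],W[...,1]-c[1])<.035)&(d>0)]; h=q[:,2].max(); print(n,h,q[q[:,2]>h-.008].mean(0))
E
```

```text
time_s: 27.75
tcp_pos: [0.6524, 0.1793, 0.1875]
eef_rot: [-180.0, -0.1, 0.0]
contact_force: [1.0, -0.2, -0.5]
gripper_width: 0.0527
gripper_force: 0.0
time_s: 28.5
tcp_pos: [0.571, -0.0434, 0.2264]
eef_rot: [-180.0, -0.1, -0.2]
contact_force: [0.9, 0.2, 0.1]
gripper_width: 0.0525
gripper_force: 0.0
wide 0.6547617769915758 [0.5332177  0.15439613 0.65047907]
mid 0.6957343265532149 [0.43677615 0.12821999 0.69063329]Traceback (most recent call last):
  File "<stdin>", line 5, in <module>
    return umr_maximum(a, axis, None, out, keepdims, initial, where)
ValueError: zero-size array to reduction operation maximum which has no identity
```

View pics/i.png

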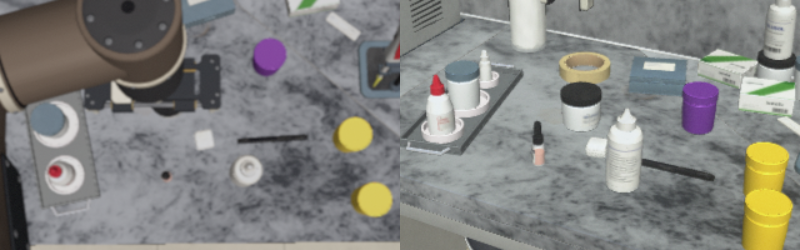

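The scene half shows the jar (463,85), the red-capped bottle (438,105) and the cone dropper (486,68) upright in their nests. The squat jar, large bottle and bulb dropper are standing where they were, and the contact heights matched the nest floors.

```bash
python3 -c "
from plant import r
print(r.close_job())"
```

```text
the job is handed in; nothing more can be done
None
```

The job is handed in: the narrow jar stands in the widest nest, the small squeeze bottle in the middle one and the cone-capped dropper in the narrowest, all upright and down on the nest floors; the other three were left standing in place, and the job took about 29 s of the 96 s allowed.

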